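# Clear the tape-feed guard and hold it open at 45 degrees

### The job

A workmate wants to wipe the two white feed rollers under the yellow guard of the tape-feed unit. Take the small roll of clear tape off the guard before you lift it, and set it down flat in the blue dish (do not drop it in), then raise the guard (it has a black bar handle) to 45 degrees, where its pointer stands at the long red mark of the white scale on the unit's right side. The guard springs shut by itself, so finish while still holding it steady there with the gripper, and leave the oil bottle, the swab tub and the wax pot where they stand.

Things in the scene. Friction and masses are not known exactly. Their poses are not given: they have to be found in the camera images.
- feed_unit: Tape-feed unit, fixed: grey steel housing, base 160 (x) by 150 (y) mm, walls to 88 mm, two white rollers inside, shut by the yellow guard. Origin: centre of its underside, on the table. x runs from its front (handle side) to its back (hinge), y to its left, z up.
- guard (a joint): Guard angle in rad: 0 shut (level), grows as the front edge rises; 0.785 = 45 degrees; stop at 1.75. A spring (0.2 N m shut, 0.4 at 45 degrees) and the weight (about 0.35 kg) drive it shut: about 5 N at the handle. On the right side a black pointer turns with it over a white scale: straight down at 0, then forwards, ticks each 15 degrees, 45 long and red.
- guard_hinge (a point): Middle of the guard's hinge line, which runs along the unit's y axis at its back: 65 mm behind the unit's origin (+x) and 92 mm above the table. It stays put as the guard opens. Its axes are the unit's.
- guard_handle (a point): Middle of the guard's handle: round black bar 14 mm thick, 114 mm long, parallel to the hinge, on two 9 mm posts 50 mm either side of its middle. Moves with the guard: when shut it is 118 mm in front of the hinge line and 47 mm above it (139 mm above the table, underside 31 mm clear of the guard's face); radius about the hinge 127 mm. Axes are the guard's.
- tape_center (a point): Centre (half-way up) of the roll of clear tape, 54 mm in diameter, 18 mm high, about 45 g; it lies loose and flat behind the handle on the guard's top face, which while shut is level, 101 mm above the table and 138 mm wide. z is its axis.
- dish: Shallow square blue dish, fixed to the table, 120 by 120 by 16 mm outside, walls and floor 4 mm thick. Origin: centre of its underside, on the table. x and y run along its sides. To the left of the way hangs the big machine's tape reel, a fixed upright disc: centre at x 0.53, y 0.02, z 0.56 m, radius 90 mm, facing the robot. Keep the arm clear of it.
- oiler_center (a point): Centre (half-way up) of the yellow oil bottle, 35 mm thick and 105 mm tall, standing loose; leave it.
- tub_center (a point): Centre (half-way up) of the tub of cotton swabs, 75 mm in diameter and 88 mm tall, standing loose; leave it.
- wax_center (a point): Centre (half-way up) of the low round white wax pot, 49 mm in diameter and 22 mm high, standing loose; leave it.
Mind the look-alikes: they are no part of the job. What is shaped like the part that bears tape_center but green or turquoise is not meant.

How it is judged:
By the outcome, as a careful person would: the job done as asked, in the order asked, and still so for the second after the job is handed in, while the arm keeps its last pose, push and grip.
It also fails if it takes over 51 s, if anything falls off the work surface, if the arm or the gripper's body presses on something with over 40 N, if the wrist force passes 120 N, or if a joint passes its speed limit or range.

### The arm

A 7-joint arm with a two-finger parallel gripper is mounted at the origin on a cart in front of the work surface, level with it; the furniture and walls round the work are solid. World frame = base frame: x ahead of the robot, y to its left, z up, the work surface at z = 0. Lengths are in m, angles in rad, forces in N, time in s.
With the tool pointing down it reaches from about 0.425 to 0.925 m from the base axis. Payload 6.8 kg.
Tool frame: the origin (TCP) lies midway between the tips of the shut fingers; the grasp point (between the pads) lies 19 mm behind it; z points along the fingers, y is the direction in which the jaws open and shut (so a half turn about z gives the same grasp; the last joint's range is limited). The gripper opens to 88 mm and grips with 3 to 60 N. Pads are 20 mm wide; open, the fingers measure 115 mm over their backs; the gripper's body (75 mm by 178 mm) begins 61 mm behind the grasp point.
Start: joints at [-1.228, 0.477, 0.022, 1.555, -0.011, 1.109, -0.083], TCP at [0.294, 0.608, 0.223] pointing down, gripper open.
Joint ranges: [-2.96, 2.96], [-0.34, 2.1], [-1.41, 1.46], [0.24, 2.44], [-1.37, 4.51], [0.17, 1.92], [-2.96, 2.96]. Speed limits (rad/s): [2.39, 2.39, 3.14, 3.14, 3.14, 3.14, 3.14].

### API

Orientations are given as a rotation vector (axis times angle).
In Python, from station import sense, grab_frame, job_done gives the robot as it stands. The module is installed in compiled form; this text tells all that it offers.
- The arm moves only by the shell command python3 -m inch 'ROWS'. ROWS is text: rows parted by semicolons, each of 5 numbers parted by spaces: the opening, from 0 (shut) to 1 (fully open), then the shift along the tool's x, y, z in m, then the turn about the tool's z in degrees. In form: claw dx dy dz turn; .... A call has 1 to 12 rows; each row is the pose to reach, as a shift and turn from the pose commanded when the call began, along the tool's axes at that moment; what a row does not reach only later rows make up. A row lasts 1/10 s, in which the tool goes at most 50 mm and 8.59 degrees, less where a joint would pass 70% of its speed; a pose out of reach is approached as far as the arm can. A call with a gripper value outside its range is refused whole. The fingers move at their own pace and stop on an object; the grip force is fixed at half the most. Time passes only in rows, so rows that repeat a pose let the fingers close. It gives the time, the measured TCP pose, the force and the opening at its end, in the units of the state.
- sense(): the state, without advancing time (a new reading comes with each control period).
- grab_frame(name): name is "scene" or "top" or "wrist"; returns a dict with "image" (400x640x3 uint8, red, green, blue), "depth" (400x640 float32, m along the optical axis (not along the pixel's ray), 0 where there is no reading), "mtx" (3x3 intrinsics, pixels), "R" (3x3) and "t" (3): a world point X has camera coordinates R X + t. Camera axes: x right, y down, z forward; pixel columns grow to the right and rows downward; lengths in m; the calibration is good to about 2 mm. A picture is of the moment at which its call begins.
- job_done(): hands the job in, once; it reports no verdict.
The state is a dict: "t": time; "joint_positions": joint angles; "joint_velocities": joint speeds; "joint_efforts": joint torques, N m; "ee_pos": TCP position; "ee_rot": TCP orientation; "contact_force": force on the tool from outside, world axes, zero at the start; "torque": the same for the moment, N m; "opening": finger opening in m.
Only numpy, scipy, OpenCV 4.12 (cv2) and the standard library are available. Lean on these libraries where they do the work, as an engineer would, in place of code of your own. Each camera call takes 0.05 s, during which the arm holds its last target. There are 200 camera calls.

## Working session

There is one attempt and no reset: what is moved stays moved. The work goes in short steps, Python scripts to look and compute and a shell command to move; the robot and the scene stay as the last step left them, time stands still between calls to the robot, and variables do not carry over. Pictures are saved under pics/ and viewed, about 8 in all and at most 12, crops included, and the job is handed in when it is done.

```bash
mkdir -p pics; cat > h.py <<'E'
import numpy as np,cv2,json
from station import sense,grab_frame,job_done
from scipy.spatial.transform import Rotation as Ro
def snap(n,f):
    g=grab_frame(n); cv2.imwrite(f'pics/{f}.png',g['image'][:,:,::-1]); np.savez(f'pics/{f}.npz',**g); return g
def pts(g):
    d=g['depth'];v,u=np.mgrid[:d.shape[0],:d.shape[1]]
    K=g['mtx'];c=np.stack([(u-K[0,2])/K[0,0]*d,(v-K[1,2])/K[1,1]*d,d],-1)
    return (c-g['t'])@g['R']
def ray(g,u,v,z):
    K=g['mtx'];r=np.linalg.inv(K)@[u,v,1]@g['R'];o=-g['R'].T@g['t'];return o+r*(z-o[2])/r[2]
E
python3 - <<'E'
from h import *
a=snap('scene','s0');b=snap('top','t0')
for g in(a,b):print(-g['R'].T@g['t'],g['R'][2])
s=sense();print(s['t'],s['ee_pos'],s['ee_rot'],Ro.from_rotvec(s['ee_rot']).as_matrix().round(3),s['opening'])
cv2.imwrite('pics/v0.png',np.vstack([cv2.resize(x['image'][:,:,::-1],(480,300)) for x in(a,b)]))
E
```

```text
[ 0.11003753 -0.40787294  0.71814848] [ 0.51646638  0.44313015 -0.73273335]
[ 0.46205943 -0.05013488  0.97034332] [ 0.11439688  0.00339257 -0.99342934]
0.1 [0.29388485 0.60709395 0.22181548] [-7.02101589e-01 -3.06187731e+00  2.39952910e-03] [[-0.9    0.436 -0.001]
 [ 0.436  0.9   -0.001]
 [-0.    -0.002 -1.   ]] 0.08791183794899618
```

View pics/t0.png

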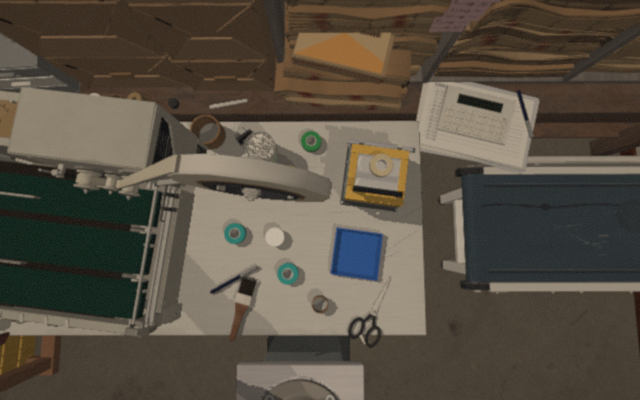

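View pics/s0.png

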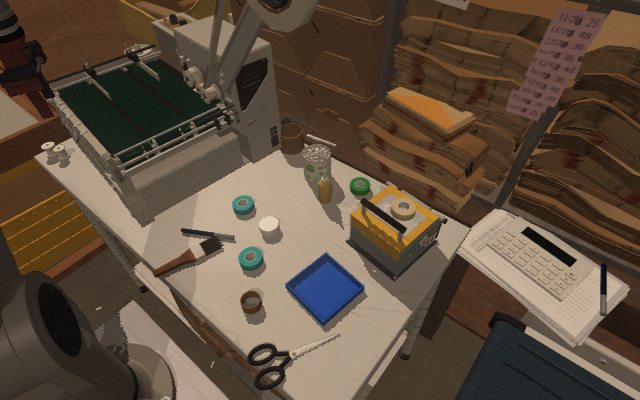

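The top view shows the unit around (378,175) with the black handle on the near side at (378,188) and the tape at (382,163). The dish is at (358,253) and the reel is at (250,180), left of the way. The scene view shows the unit at (395,230), the tape at (403,206), the handle at (382,215) and the dish at (325,287).

```bash
cat > m.py <<'E'
from h import *
for f in('t0','s0'):
    g=dict(np.load(f'pics/{f}.npz'));P=pts(g);hsv=cv2.cvtColor(g['image'],cv2.COLOR_RGB2HSV);H,S,V=cv2.split(hsv)
    M={'blue':(H>105)&(H<125)&(S>150)&(P[...,2]<.05),'yellow':(H>15)&(H<30)&(S>140)&(P[...,2]>.08)&(P[...,2]<.125)}
    for n,m in M.items():
        m=m&(g['depth']>0)&(P[...,0]<.9)&(P[...,1]<0)&(P[...,0]>.2)
        if n=='blue':m&=(P[...,2]>-.01)
        q=P[m]; r=cv2.minAreaRect((q[:,:2]*1000).astype(np.float32)); print(f,n,len(q),np.round(r[0]),np.round(r[1]),round(r[2],1),np.median(q[:,2]).round(4))
    # tape: level 0.119
    w=(P[...,0]>.5)&(P[...,0]<.9)&(P[...,1]<-.1)&(P[...,1]>-.4)&(g['depth']>0)
    t=w&(P[...,2]>.113)&(P[...,2]<.125);n,l,st,ce=cv2.connectedComponentsWithStats(t.astype(np.uint8))
    for i in range(1,n):
        if st[i,4]>20:
            q=P[l==i];print(f,'tape-level',st[i],cv2.minEnclosingCircle((q[:,:2]*1000).astype(np.float32)),np.median(q[:,2]))
    t=w&(P[...,2]>.131)&(P[...,2]<.16);q=P[t];r=cv2.minAreaRect((q[:,:2]*1000).astype(np.float32));print(f,'handle',len(q),r,q[:,2].max())
    # height profile
    for y in np.arange(-.4,.61,.1):
        print(f,round(y,1),[ (round(P[...,2][(abs(P[...,1]-y)<.05)&(abs(P[...,0]-x)<.05)&(g['depth']>0)].max(initial=-1),2)) for x in np.arange(.2,.95,.1)])
E
python3 m.py
python3 - <<'E'
from h import *
print(np.round(sense()['joint_positions'],3))
E
```

```text
t0 blue 1995 [ 618. -333.] [156. 694.] 46.4 0.0055
t0 yellow 1391 [ 613. -188.] [137. 133.] 81.8 0.102
t0 tape-level [434  56   9   6  25] ((893.2736206054688, -338.6429138183594), 10.044910430908203) 0.11921245551982868
t0 tape-level [346  81  62  17 662] ((824.8455810546875, -188.57046508789062), 72.518798828125) 0.11796543786207407
t0 tape-level [370 153  23  24 350] ((633.82763671875, -195.9345703125), 27.476694107055664) 0.1199672232490575
t0 handle 750 ((762.9557495117188, -198.08331298828125), (244.1771697998047, 411.5671081542969), 65.13021850585938) 0.15999793145185232
t0 -0.4 [np.float64(-1.0), np.float64(-1.0), np.float64(-1.0), np.float64(-1.0), np.float64(-1.0), np.float64(0.01), np.float64(0.02), np.float64(0.37)]
t0 -0.3 [np.float64(0.01), np.float64(0.01), np.float64(0.01), np.float64(0.01), np.float64(0.11), np.float64(0.1), np.float64(0.16), np.float64(0.37)]
t0 -0.2 [np.float64(0.02), np.float64(0.01), np.float64(0.02), np.float64(0.11), np.float64(0.15), np.float64(0.12), np.float64(0.22), np.float64(0.34)]
t0 -0.1 [np.float64(0.01), np.float64(0.03), np.float64(0
[... 2771 characters left out ...]
(0.33), np.float64(0.06), np.float64(0.4)]
s0 0.3 [np.float64(0.01), np.float64(0.23), np.float64(0.22), np.float64(0.38), np.float64(0.38), np.float64(0.33), np.float64(0.06), np.float64(0.36)]
s0 0.4 [np.float64(0.0), np.float64(0.22), np.float64(0.21), np.float64(0.21), np.float64(0.33), np.float64(0.33), np.float64(-0.0), np.float64(0.27)]
s0 0.5 [np.float64(0.35), np.float64(0.35), np.float64(0.22), np.float64(0.22), np.float64(0.33), np.float64(0.33), np.float64(-1.0), np.float64(0.32)]
s0 0.6 [np.float64(0.35), np.float64(0.46), np.float64(0.32), np.float64(0.24), np.float64(0.29), np.float64(0.31), np.float64(0.29), np.float64(0.31)]
[-1.228  0.478  0.022  1.556 -0.012  1.109 -0.083]
```

```bash
cat > m2.py <<'E'
from h import *
for f in('t0','s0'):
    g=dict(np.load(f'pics/{f}.npz'));P=pts(g);hsv=cv2.cvtColor(g['image'],cv2.COLOR_RGB2HSV);H,S,V=cv2.split(hsv);X,Y,Z=P[...,0],P[...,1],P[...,2]
    ok=(g['depth']>0)&(X>.3)&(X<.72)&(Y<-.03)&(Y>-.33)
    def rect(n,m):
        c,l,st,_=cv2.connectedComponentsWithStats(m.astype(np.uint8));i=1+np.argmax(st[1:,4]);q=P[l==i]
        r=cv2.minAreaRect((q[:,:2]*1000).astype(np.float32));print(f,n,len(q),np.round(r[0]),np.round(r[1]),round(r[2],1),q[:,2].min().round(4),np.median(q[:,2]).round(4),q[:,2].max().round(4))
    rect('dish',ok&(H>105)&(H<125)&(S>150)&(Z<.05))
    rect('guard',ok&(Z>.097)&(Z<.106))
    rect('handle',ok&(Z>.131)&(Z<.16)&(V<90))
    m=(Z>.42)&(Z<.68)&(abs(Y-.02)<.15)&(X>.4)&(X<.62);q=P[m]
    print('reel x,y,z',np.percentile(q,[0,2,50,98,100],axis=0).round(3).tolist())
    m=(Z>.25)&(abs(Y-.0)<.2)&(X>.2)&(X<.8);q=P[m];print('any high',q.min(0),q.max(0))
E
python3 m2.py
```

```text
t0 dish 1993 [ 423. -146.] [115. 114.] 82.0 -0.0019 0.0055 0.0229
t0 guard 2672 [ 620. -189.] [165. 146.] 82.1 0.097 0.1019 0.106
t0 handle 272 [ 567. -182.] [112.  12.] 82.4 0.1397 0.1457 0.1514
reel x,y,z [[0.504, -0.063, 0.481], [0.507, -0.056, 0.515], [0.521, 0.021, 0.627], [0.545, 0.139, 0.65], [0.556, 0.17, 0.652]]
any high [ 0.46205943 -0.06343809  0.33972018] [0.56004932 0.19984325 0.97034332]
s0 dish 2360 [ 424. -146.] [119. 120.] 81.6 0.0013 0.0055 0.0199
s0 guard 2379 [ 619. -189.] [165. 147.] 81.9 0.097 0.1021 0.1058
s0 handle 369 [ 567. -182.] [114.  15.] 83.2 0.1311 0.1451 0.1491
reel x,y,z [[0.504, -0.059, 0.42], [0.507, -0.056, 0.426], [0.516, 0.021, 0.5], [0.56, 0.159, 0.534], [0.562, 0.169, 0.538]]
any high [ 0.50404314 -0.05910135  0.33187521] [0.5691728  0.19999547 0.53835015]
```

```bash
cat > d.py <<'E'
import sys
from h import *
# args: x,y,z[,yawdeg of jaw axis] ... -> tool-frame shift (mm) and turn
s=sense();R=Ro.from_rotvec(s['ee_rot']).as_matrix()
yaw=np.degrees(np.arctan2(R[1,1],R[0,1]));print('t',round(s['t'],2),'pos',np.round(s['ee_pos'],4),'jaw yaw',yaw.round(1),'tilt z',R[:,2].round(3),'open',round(s['opening'],4),'F',np.round(s['contact_force'],1),'q',np.round(s['joint_positions'],2))
for a in sys.argv[1:]:
    p=[float(v) for v in a.split(',')];d=R.T@(np.array(p[:3])-s['ee_pos'])
    print(a,d.round(4),'turn',round(-(p[3]-yaw),1) if len(p)>3 else '')
E
python3 d.py .294,.607,.30 .35,.28,.30,82 .42,.15,.20 .43,0,.16 .42,-.15,.18 .45,-.17,.26
```

```text
t 0.1 pos [0.2939 0.6071 0.2218] jaw yaw 64.2 tilt z [-0.001 -0.001 -1.   ] open 0.0879 F [-0.8 -0.4 -0.9] q [-1.23  0.48  0.02  1.56 -0.01  1.11 -0.08]
.294,.607,.30 [-0.0002 -0.0002 -0.0782] turn 
.35,.28,.30,82 [-0.193  -0.2701 -0.0777] turn -17.8
.42,.15,.20 [-0.3127 -0.3564  0.0224] turn 
.43,0,.16 [-0.387  -0.487   0.0626] turn 
.42,-.15,.18 [-0.4434 -0.6264  0.0428] turn 
.45,-.17,.26 [-0.4791 -0.6315 -0.0372] turn
```

```bash
python3 -m inch '1 0 0 -0.045 0; 1 0 0 -0.078 0; 1 -0.03 -0.042 -0.078 -3; 1 -0.06 -0.084 -0.078 -6; 1 -0.09 -0.126 -0.078 -9; 1 -0.12 -0.168 -0.078 -12; 1 -0.15 -0.21 -0.078 -15; 1 -0.18 -0.252 -0.078 -18; 1 -0.193 -0.27 -0.078 -18; 1 -0.193 -0.27 -0.078 -18'; python3 d.py .42,.15,.20 .43,0,.16 .42,-.15,.18 .46,-.19,.26
```

```text
t: 1.1
ee_pos: [0.3512, 0.2757, 0.3006]
ee_rot: [-0.225, -3.133, 0.002]
contact_force: [0.3, 0.8, -0.4]
opening: 0.0881
t 1.1 pos [0.3512 0.2757 0.3006] jaw yaw 81.8 tilt z [-0.    -0.001 -1.   ] open 0.0881 F [ 0.3  0.8 -0.4] q [-0.91  0.01  0.11  1.98 -0.    1.15  0.62]
.42,.15,.20 [-0.0861 -0.1145  0.1007] turn 
.43,0,.16 [-0.1174 -0.2614  0.1409] turn 
.42,-.15,.18 [-0.129  -0.4114  0.121 ] turn 
.46,-.19,.26 [-0.1743 -0.4453  0.041 ] turn
```

```bash
python3 -m inch '1 -0.021 -0.028 0.025 0; 1 -0.042 -0.056 0.05 0; 1 -0.064 -0.085 0.075 0; 1 -0.086 -0.115 0.1 0; 1 -0.096 -0.16 0.115 0; 1 -0.106 -0.205 0.13 0; 1 -0.117 -0.25 0.141 0; 1 -0.12 -0.295 0.141 0; 1 -0.124 -0.34 0.141 0; 1 -0.127 -0.385 0.13 0; 1 -0.129 -0.411 0.121 0; 1 -0.129 -0.411 0.121 0'; python3 d.py .46,-.19,.24 .56,-.19,.26 .633,-.195,.23,82 .633,-.195,.105,82
```

```text
t: 2.3
ee_pos: [0.4226, -0.1475, 0.1806]
ee_rot: [0.223, 3.131, -0.002]
contact_force: [-0.0, 0.3, -0.4]
opening: 0.0879
t 2.3 pos [ 0.4226 -0.1475  0.1806] jaw yaw 81.8 tilt z [ 0.002 -0.001 -1.   ] open 0.0879 F [-0.   0.3 -0.4] q [-0.25  0.15  0.5   2.15 -0.1   0.86  1.73]
.46,-.19,.24 [-0.0432 -0.0368 -0.0592] turn 
.56,-.19,.26 [-0.1422 -0.0226 -0.079 ] turn 
.633,-.195,.23,82 [-0.2151 -0.0172 -0.0489] turn -0.2
.633,-.195,.105,82 [-0.2148 -0.0171  0.0761] turn -0.2
```

```bash
python3 -m inch '1 -0.03 -0.02 -0.03 0; 1 -0.07 -0.023 -0.06 0; 1 -0.11 -0.023 -0.065 0; 1 -0.15 -0.022 -0.065 0; 1 -0.15 -0.022 -0.065 0'; python3 - <<'E'
from h import *
a=snap('scene','s1');b=snap('wrist','w1')
cv2.imwrite('pics/v1.png',np.vstack([cv2.resize(x['image'][:,:,::-1],(480,300)) for x in(a,b)]))
E
```

```text
t: 2.8
ee_pos: [0.5726, -0.1834, 0.2432]
ee_rot: [0.206, 3.134, -0.001]
contact_force: [0.1, 0.8, -0.2]
opening: 0.0876
```

View pics/v1.png

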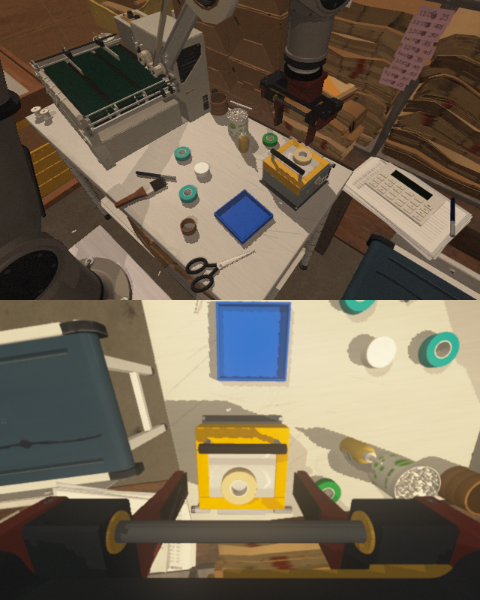

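The scene view shows the gripper above and behind the unit with the arm clear of the reel. The wrist view (lower half) shows the tape at (238,487), the handle at (243,448), and the fingers straddling the guard. Next I measure the tape and handle from close up.

```bash
python3 - <<'E'
from h import *
g=dict(np.load('pics/w1.npz'));P=pts(g);X,Y,Z=P[...,0],P[...,1],P[...,2];V=g['image'].max(-1)
ok=(g['depth']>0)&(X>.5)&(X<.75)&(Y<-.1)&(Y>-.3)
for n,m in(('tape',ok&(Z>.113)&(Z<.126)),('handle',ok&(Z>.131)&(Z<.155)&(V<110)),('guard',ok&(Z>.097)&(Z<.107))):
    c,l,st,_=cv2.connectedComponentsWithStats(m.astype(np.uint8));i=1+np.argmax(st[1:,4]);q=P[l==i];f=(q[:,:2]*1000).astype(np.float32)
    print(n,st[i],cv2.minAreaRect(f),cv2.minEnclosingCircle(f),np.median(q[:,2]),q[:,2].max())
E
python3 d.py .633,-.195,.18,82 .633,-.195,.107,82
```

```text
tape [ 295  226   48   46 1464] ((633.8277587890625, -192.61248779296875), (52.308128356933594, 53.18076705932617), 83.65776062011719) ((634.2298583984375, -192.6115264892578), 27.169931411743164) 0.11826007809232603 0.12045953503425201
handle [ 265  191  117   14 1513] ((568.71826171875, -179.18743896484375), (111.11729431152344, 13.244416236877441), 82.25849914550781) ((568.3876342773438, -179.11624145507812), 55.71377182006836) 0.14407662606918414 0.14699308256000285
guard [  260   169   127   117 10027] ((619.8185424804688, -185.86526489257812), (138.32655334472656, 144.75819396972656), 82.1090316772461) ((618.3564453125, -185.4971466064453), 97.71450805664062) 0.10020161468921857 0.10699277904314704
t 2.9 pos [ 0.5679 -0.1847  0.2432] jaw yaw 82.3 tilt z [-0.003  0.    -1.   ] open 0.0876 F [-0.8 -0.2 -0.6] q [-0.18  0.36  0.5   1.75 -0.19  1.09  1.83]
.633,-.195,.18,82 [-0.0661 -0.0014  0.063 ] turn 0.3
.633,-.195,.107,82 [-0.0663 -0.0014  0.136 ] turn 0.3
```

```bash
python3 -m inch '1 -0.033 -0.001 0 0; 1 -0.066 -0.001 0.03 0; 1 -0.066 -0.001 0.065 0; 1 -0.066 -0.001 0.085 0; 1 -0.066 -0.001 0.085 0; 1 -0.066 -0.001 0.085 0; 1 -0.066 -0.001 0.085 0'; python3 d.py .6335,-.194,.107,82
```

```text
t: 3.6
ee_pos: [0.6333, -0.1966, 0.1615]
ee_rot: [0.215, 3.132, -0.0]
contact_force: [1.1, -0.3, 1.0]
opening: 0.0876
t 3.6 pos [ 0.6333 -0.1966  0.1615] jaw yaw 82.2 tilt z [ 0.002 -0.    -1.   ] open 0.0876 F [ 1.1 -0.3  1. ] q [-0.12  0.55  0.46  1.67 -0.28  0.99  1.88]
.6335,-.194,.107,82 [0.0003 0.0026 0.0545] turn 0.2
```

```bash
python3 -m inch '1 0 0.0025 0.03 0; 1 0 0.0025 0.05 0; 1 0 0.0025 0.0545 0; 1 0 0.0025 0.0545 0; 0.7 0 0.0025 0.0545 0; 0.7 0 0.0025 0.0545 0; 0.5 0 0.0025 0.0545 0; 0.5 0 0.0025 0.0545 0; 0.4 0 0.0025 0.0545 0; 0.4 0 0.0025 0.0545 0; 0.4 0 0.0025 0.0545 0; 0.4 0 0.0025 0.0545 0'; python3 d.py
```

```text
t: 4.8
ee_pos: [0.6333, -0.1941, 0.1055]
ee_rot: [0.215, 3.134, 0.0]
contact_force: [-0.8, -0.3, 4.0]
opening: 0.0534
t 4.8 pos [ 0.6333 -0.1941  0.1055] jaw yaw 82.2 tilt z [ 0. -0. -1.] open 0.0534 F [-0.8 -0.3  4. ] q [-0.1   0.61  0.43  1.71 -0.32  0.89  1.9 ]
```

```bash
python3 -m inch '0.3 0 0 -0.02 0; 0.3 0 0 -0.055 0; 0.3 0 0 -0.09 0; 0.3 0.02 0 -0.12 0; 0.3 0.05 0 -0.13 0; 0.3 0.09 0.006 -0.13 0; 0.3 0.13 0.01 -0.125 0; 0.3 0.17 0.015 -0.09 0; 0.3 0.2 0.017 -0.06 0; 0.3 0.2 0.017 -0.04 0; 0.3 0.2 0.017 -0.04 0; 0.3 0.2 0.017 -0.04 0'; python3 d.py .4235,-.146,.06,82 .4235,-.146,.0085,82; python3 - <<'E'
from h import *
b=snap('wrist','w2')
E
```

```text
t: 6.0
ee_pos: [0.438, -0.1502, 0.1456]
ee_rot: [0.215, 3.134, -0.001]
contact_force: [-0.4, -1.0, -1.1]
opening: 0.0533
t 6.0 pos [ 0.438  -0.1502  0.1456] jaw yaw 82.2 tilt z [ 0. -0. -1.] open 0.0533 F [-0.4 -1.  -1.1] q [-0.24  0.25  0.5   2.15 -0.17  0.78  1.8 ]
.4235,-.146,.06,82 [0.015  0.0022 0.0856] turn 0.2
.4235,-.146,.0085,82 [0.015  0.0022 0.1371] turn 0.2
```

View pics/w2.png

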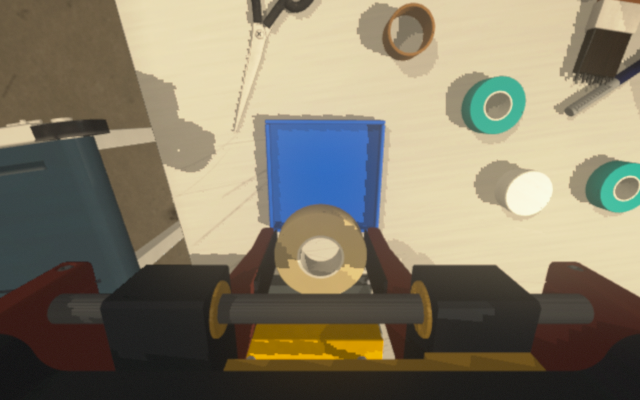

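The tape (320,250) is held level over the dish (325,175). Lowering it in stages.

```bash
python3 -m inch '0.3 0.015 0.002 0.03 0; 0.3 0.015 0.002 0.07 0; 0.3 0.015 0.002 0.1 0; 0.3 0.015 0.002 0.115 0; 0.3 0.015 0.002 0.122 0; 0.3 0.015 0.002 0.122 0; 0.3 0.015 0.002 0.122 0'; python3 d.py .4235,-.146,.0085,82
```

```text
t: 6.75
ee_pos: [0.4241, -0.1462, 0.0241]
ee_rot: [0.214, 3.132, -0.0]
contact_force: [-0.3, 0.1, -0.4]
opening: 0.0534
t 6.75 pos [ 0.4241 -0.1462  0.0241] jaw yaw 82.2 tilt z [ 0.002 -0.    -1.   ] open 0.0534 F [-0.3  0.1 -0.4] q [-0.11  0.46  0.37  2.25 -0.35  0.48  1.97]
.4235,-.146,.0085,82 [0.0006 0.0002 0.0156] turn 0.2
```

```bash
python3 -m inch '0.3 0 0 0.006 0; 0.3 0 0 0.011 0; 0.3 0 0 0.0145 0; 0.3 0 0 0.0145 0; 0.3 0 0 0.0145 0'; python3 d.py
```

```text
t: 7.25
ee_pos: [0.4226, -0.1459, 0.0086]
ee_rot: [-0.215, -3.134, -0.0]
contact_force: [-0.1, 0.7, -0.9]
opening: 0.0535
t 7.25 pos [ 0.4226 -0.1459  0.0086] jaw yaw 82.2 tilt z [-0.  0. -1.] open 0.0535 F [-0.1  0.7 -0.9] q [-0.09  0.49  0.34  2.26 -0.38  0.45  1.99]
```

No contact yet; I inch down until the force shows it.

```bash
python3 -m inch '0.3 0 0 0.001 0; 0.3 0 0 0.0015 0; 0.3 0 0 0.0015 0'; python3 -m inch '0.3 0 0 0.001 0; 0.3 0 0 0.001 0'
```

```text
t: 7.55
ee_pos: [0.4228, -0.1459, 0.008]
ee_rot: [0.215, 3.134, 0.001]
contact_force: [-4.2, 1.5, 16.4]
opening: 0.0534
t: 7.75
ee_pos: [0.423, -0.146, 0.0074]
ee_rot: [0.215, 3.133, 0.002]
contact_force: [-5.0, 1.9, 21.6]
opening: 0.0534
```

```bash
python3 -m inch '0.3 0 0 -0.001 0; 0.3 0 0 -0.0015 0; 0.7 0 0 -0.0015 0; 0.75 0 0 -0.0015 0; 0.75 0 0 -0.0015 0; 0.75 0 0 -0.0015 0; 0.75 0 0 -0.0015 0; 0.75 0 0 -0.0015 0'; python3 -m inch '0.75 0 0 -0.01 0; 0.75 0 0 -0.03 0; 0.8 0 0 -0.07 0; 1 0 0 -0.11 0; 1 0 0 -0.15 0; 1 -0.03 0 -0.19 0; 1 -0.05 0 -0.22 0; 1 -0.05 0 -0.22 0; 1 -0.05 0 -0.22 0'; python3 - <<'E'
from h import *
b=snap('wrist','w3');g=b;P=pts(g);X,Y,Z=P[...,0],P[...,1],P[...,2]
hsv=cv2.cvtColor(g['image'],cv2.COLOR_RGB2HSV)
ok=(abs(X-.4235)<.053)&(abs(Y+.146)<.053)&(g['depth']>0)&(Z<.05)&(Z>.015)
q=P[ok];print(len(q),cv2.minEnclosingCircle((q[:,:2]*1000).astype(np.float32)),np.percentile(q[:,2],[5,50,95]))
E
python3 d.py .48,-.17,.25,-8 .568,-.181,.25,-8 .568,-.181,.120,-8
```

```text
t: 8.55
ee_pos: [0.4227, -0.1459, 0.0076]
ee_rot: [-0.214, -3.134, -0.0]
contact_force: [0.1, 0.4, 0.3]
opening: 0.066
t: 9.45
ee_pos: [0.4722, -0.1528, 0.2282]
ee_rot: [0.215, 3.133, 0.0]
contact_force: [-1.1, 0.4, -0.6]
opening: 0.0875
1277 ((422.3241271972656, -145.97608947753906), 73.51309204101562) [0.01571031 0.02141762 0.02281865]
t 9.5 pos [ 0.4711 -0.1526  0.2271] jaw yaw 82.2 tilt z [-0.001  0.    -1.   ] open 0.0878 F [ 0.1  0.6 -0.7] q [-0.3   0.18  0.56  2.   -0.12  0.99  1.75]
.48,-.17,.25,-8 [-0.0112 -0.016  -0.0229] turn 90.2
.568,-.181,.25,-8 [-0.0999 -0.0149 -0.023 ] turn 90.2
.568,-.181,.120,-8 [-0.1   -0.015  0.107] turn 90.2
```

View pics/w3.png

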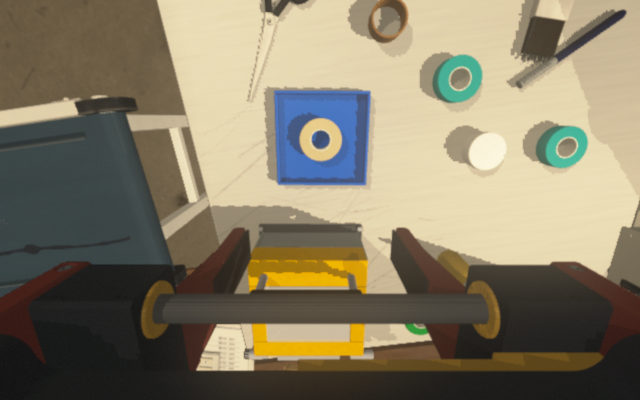

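The tape lies flat in the dish at (321,139). The guard is clear, with the handle bar at (306,290). Now I turn the jaws 90° and go over the handle.

```bash
python3 -m inch '1 -0.01 -0.002 -0.01 8; 1 -0.02 -0.004 -0.02 16; 1 -0.03 -0.006 -0.023 24; 1 -0.04 -0.008 -0.023 32; 1 -0.05 -0.01 -0.023 40; 1 -0.06 -0.012 -0.023 48; 1 -0.07 -0.014 -0.023 56; 1 -0.08 -0.015 -0.023 64; 1 -0.09 -0.015 -0.023 72; 1 -0.1 -0.015 -0.023 80; 1 -0.1 -0.015 -0.023 88; 1 -0.1 -0.015 -0.023 90'; python3 - <<'E'
from h import *
g=snap('wrist','w4');P=pts(g);X,Y,Z=P[...,0],P[...,1],P[...,2];V=g['image'].max(-1)
ok=(g['depth']>0)&(X>.5)&(X<.75)&(Y<-.1)&(Y>-.3)&(Z>.131)&(Z<.155)&(V<110)
c,l,st,_=cv2.connectedComponentsWithStats(ok.astype(np.uint8));i=1+np.argmax(st[1:,4]);q=P[l==i];print(st[i],cv2.minAreaRect((q[:,:2]*1000).astype(np.float32)),np.percentile(q[:,2],[5,50,95]))
E
python3 d.py .568,-.181,.17,-8 .568,-.181,.120,-8
```

```text
t: 10.7
ee_pos: [0.5676, -0.181, 0.2487]
ee_rot: [-2.371, -2.056, 0.005]
contact_force: [0.0, 0.5, 0.0]
opening: 0.0878
[ 316  139   14  112 1454] ((569.3665161132812, -179.34413146972656), (112.95702362060547, 12.966133117675781), 82.41246032714844) [0.14071039 0.14416829 0.14574917]
t 10.75 pos [ 0.5675 -0.181   0.2487] jaw yaw -8.1 tilt z [-0.004  0.    -1.   ] open 0.0879 F [-0.3 -0.   0.2] q [-0.43  0.42  0.85  1.76 -0.35  1.12  0.39]
.568,-.181,.17,-8 [0.0001 0.0008 0.0787] turn -0.1
.568,-.181,.120,-8 [1.000e-04 1.000e-03 1.287e-01] turn -0.1
```

View pics/w4.png

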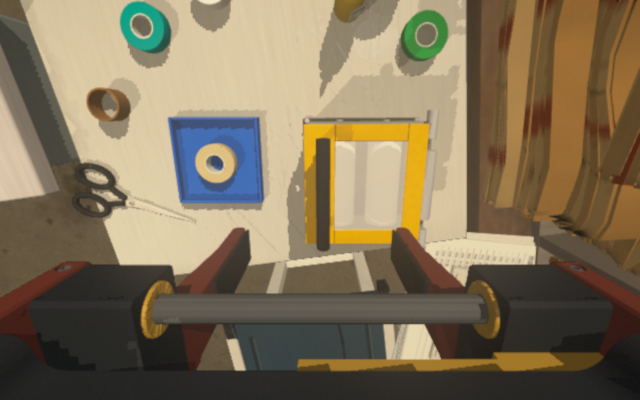

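The bar is at (323,193) in this view, parallel to the pads and between the jaws. Descending onto it.

```bash
python3 -m inch '1 0 0.001 0.04 0; 1 0 0.001 0.08 0; 1 0 0.001 0.105 0; 1 0 0.001 0.12 0; 1 0 0.001 0.127 0; 1 0 0.001 0.127 0; 0.6 0 0.001 0.127 0; 0.6 0 0.001 0.127 0; 0.4 0 0.001 0.127 0; 0.4 0 0.001 0.127 0; 0.35 0 0.001 0.127 0; 0.35 0 0.001 0.127 0'; python3 d.py .568,-.181,.120,-8
```

```text
t: 11.95
ee_pos: [0.5703, -0.1813, 0.1238]
ee_rot: [2.368, 2.065, 0.0]
contact_force: [-0.9, -0.8, -0.5]
opening: 0.0432
t 11.95 pos [ 0.5703 -0.1813  0.1238] jaw yaw -7.8 tilt z [ 0.  0. -1.] open 0.0432 F [-0.9 -0.8 -0.5] q [-0.33  0.57  0.74  1.87 -0.48  0.89  0.5 ]
.568,-.181,.120,-8 [-0.     -0.0024  0.0037] turn 0.2
```

```bash
python3 -m inch '0.25 0 -0.001 0.003 0; 0.25 0 -0.001 0.003 0; 0.2 0 -0.001 0.003 0; 0.1 0 -0.001 0.003 0; 0.1 0 -0.001 0.003 0; 0.1 0 -0.001 0.003 0; 0 0 -0.001 0.003 0; 0 0 -0.001 0.003 0; 0 0 -0.001 0.003 0'; python3 d.py
```

```text
t: 12.85
ee_pos: [0.5697, -0.1813, 0.1207]
ee_rot: [2.367, 2.064, 0.0]
contact_force: [3.4, -0.8, -3.0]
opening: 0.0133
t 12.85 pos [ 0.5697 -0.1813  0.1207] jaw yaw -7.8 tilt z [ 0.001 -0.    -1.   ] open 0.0133 F [ 3.4 -0.8 -3. ] q [-0.33  0.57  0.74  1.87 -0.49  0.89  0.51]
```

```bash
python3 -m inch '0 0 0.0022 -0.005 0; 0 0 0.0045 -0.010 0; 0 0 0.0072 -0.015 0; 0 0 0.010 -0.0197 0; 0 0 0.013 -0.0245 0; 0 0 0.0162 -0.029 0; 0 0 0.0197 -0.0333 0; 0 0 0.0232 -0.0375 0; 0 0 0.027 -0.0415 0; 0 0 0.031 -0.0455 0; 0 0 0.031 -0.0455 0; 0 0 0.031 -0.0455 0'; python3 d.py
```

```text
t: 14.05
ee_pos: [0.5978, -0.1852, 0.1665]
ee_rot: [-2.365, -2.061, 0.003]
contact_force: [-9.3, 2.2, 1.2]
opening: 0.0131
t 14.05 pos [ 0.5978 -0.1852  0.1665] jaw yaw -7.9 tilt z [-0.005  0.002 -1.   ] open 0.0131 F [-9.3  2.2  1.2] q [-0.34  0.56  0.77  1.77 -0.45  1.01  0.47]
```

```bash
python3 -m inch '0 0 0.004 -0.0037 0; 0 0 0.0083 -0.0072 0; 0 0 0.0127 -0.0105 0; 0 0 0.0173 -0.0136 0; 0 0 0.022 -0.0166 0; 0 0 0.0268 -0.0193 0; 0 0 0.0317 -0.0218 0; 0 0 0.0368 -0.0241 0; 0 0 0.0368 -0.0241 0; 0 0 0.0368 -0.0241 0; 0 0 0.0368 -0.0241 0'; python3 d.py; python3 - <<'E'
from h import *
a=snap('scene','s5');c=a['image'][150:300,300:500,::-1];cv2.imwrite('pics/v5.png',cv2.resize(c,(800,600),interpolation=cv2.INTER_CUBIC))
E
```

```text
t: 15.15
ee_pos: [0.6348, -0.1907, 0.1927]
ee_rot: [-2.366, -2.061, 0.001]
contact_force: [-12.8, 3.5, 13.3]
opening: 0.0133
t 15.15 pos [ 0.6348 -0.1907  0.1927] jaw yaw -7.9 tilt z [-0.002  0.002 -1.   ] open 0.0133 F [-12.8   3.5  13.3] q [-0.32  0.59  0.77  1.65 -0.46  1.09  0.45]
```

View pics/v5.png

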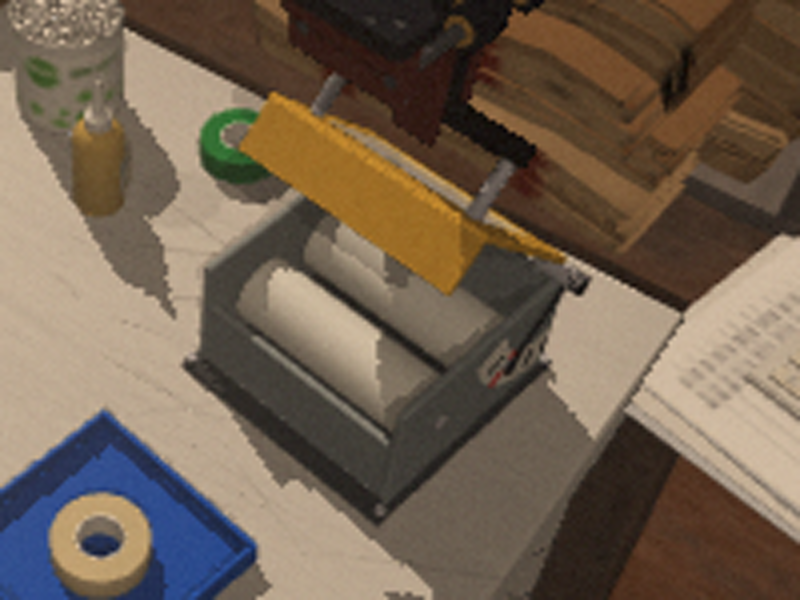

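The guard is up with the rollers exposed. The bar is in the jaws at (450,110) and the pointer is near the red mark at (505,370) in the crop. The tape is flat in the dish. Next I measure the angle.

```bash
cat > a.py <<'E'
from h import *
import sys
g=dict(np.load(f'pics/{sys.argv[1]}.npz'));P=pts(g);im=g['image'];H,S,V=cv2.split(cv2.cvtColor(im,cv2.COLOR_RGB2HSV))
a=np.radians(-7.8);ex=np.array([np.cos(a),np.sin(a),0]);ey=np.array([-np.sin(a),np.cos(a),0])
h=np.array([.569,-.1805,.139]);hinge=h+.118*ex-[0,0,.047];print('hinge',hinge)
U=np.stack([(P-hinge)@ex,(P-hinge)@ey,P[...,2]-hinge[2]],-1)
m=(H>14)&(H<30)&(S>140)&(g['depth']>0)&(abs(U[...,1])<.075)&(U[...,0]>-.16)&(U[...,0]<.03)&(U[...,2]>0)
m=cv2.erode(m.astype(np.uint8),np.ones((3,3)))>0
n,l,st,_=cv2.connectedComponentsWithStats(m.astype(np.uint8))
for i in range(1,n):
    if st[i,4]>15:
        q=U[l==i];c=q.mean(0);w,v=np.linalg.svd(q-c)[1:];nn=v[2];print(st[i],c.round(3),'normal',nn.round(3),'sd',(w/len(q)**.5).round(4),'angle in xz',np.degrees(np.arctan2(nn[2],nn[0])).round(1))
# dial: right side plane, y offset about -80 mm
K=np.linalg.inv(g['mtx']);o=-g['R'].T@g['t']
v,u=np.mgrid[150:300,300:500]
r=np.stack([u,v,np.ones_like(u)],-1)@K.T@g['R'];k=(-.08-(o-hinge)@ey)/(r@ey);Q=o+r*k[...,None]-hinge;qx,qz=Q@ex,Q[...,2]
win=(qx>-.07)&(qx<.02)&(qz>-.07)&(qz<.02)
sub=im[150:300,300:500].astype(int);
for n,mm in(('red',(sub[...,0]>sub[...,1]+50)&(sub[...,0]>sub[...,2]+50)),('black',sub.max(-1)<45)):
    mm=mm&win&(np.hypot(qx,qz)>.015);print(n,[(round(x*1e3),round(z*1e3),round(float(np.degrees(np.arctan2(-x,-z))))) for x,z in zip(qx[mm],qz[mm])][:60])
E
python3 a.py s5; python3 - <<'E'
import cv2,numpy as np
im=cv2.imread('pics/s5.png');cv2.imwrite('pics/v6.png',cv2.resize(im[215:255,405:455],(800,640),interpolation=cv2.INTER_NEAREST)[:600])
E
```

```text
hinge [ 0.68590825 -0.19651444  0.092     ]
[ 361  174   77   48 1008] [-0.103 -0.006  0.092] normal [-0.159  0.025 -0.987] sd [0.039  0.0114 0.0087] angle in xz -99.1
red [(-64, -22, 71), (-65, -27, 68)]
black [(-23, 14, 122), (-17, 10, 120), (10, -12, -38), (-21, 10, 115), (-24, 9, 111), (-19, 5, 104), (-28, 9, 107), (-22, 4, 101), (-26, 4, 98), (-29, 3, 96), (-24, -1, 87), (-28, -2, 87), (-31, -2, 86), (-26, -6, 76), (-34, -2, 86), (-29, -7, 77), (-38, -3, 86), (-33, -7, 77), (-36, -8, 78), (-31, -12, 68), (-40, -8, 78), (-35, -13, 70), (-43, -9, 79), (-38, -13, 71), (-41, -14, 72), (-45, -14, 73), (-48, -14, 73), (-43, -19, 66), (-17, -43, 21), (-47, -19, 67), (-45, -24, 61), (-48, -25, 63), (-52, -25, 64), (-47, -30, 57), (-15, -59, 14), (-9, -65, 8), (-3, -70, 3), (-55, -26, 65), (-50, -30, 59), (-18, -60, 17), (-13, -65, 11), (-54, -31, 60), (-22, -60, 20), (-17, -65, 14), (-26, -61, 23), (-20, -66, 17), (-29, -61, 26), (-24, -66, 20), (-33, -61, 28), (-28, -66, 23), (-42, -57, 36), (-37, -62, 31), (-31, -67, 25), (-40, -62, 33), (-35, -67, 27), (-44, -62, 35), (-38, -68, 30), (-53, -58, 42), (-47, -63, 37), (-42, -68, 32)]
```

View pics/v6.png

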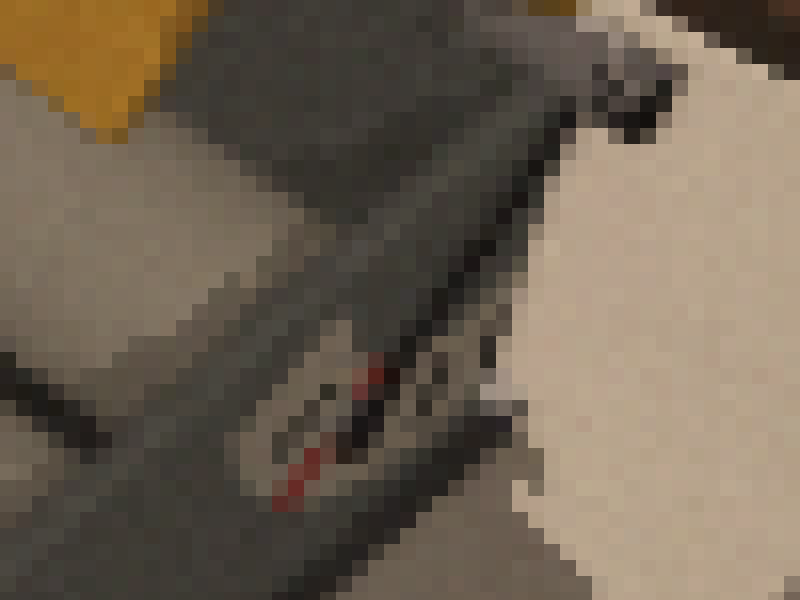

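The pointer's tip, at (350,440), lies close along the red mark, which runs from (375,370) to (285,500). View obliqueness shifts it a little, so I check the angle by depth too.

```bash
cat > b.py <<'E'
from h import *
import sys
f=sys.argv[1]
g=snap('scene',f);t=snap('top',f+'t')
a=np.radians(-7.8);ex=np.array([np.cos(a),np.sin(a),0]);ey=np.array([-np.sin(a),np.cos(a),0]);hinge=np.array([.6859,-.1965,.092])
rng=np.random.default_rng(0)
for n,G in(('scene',g),('top',t)):
    P=pts(G);H,S,V=cv2.split(cv2.cvtColor(G['image'],cv2.COLOR_RGB2HSV));U=np.stack([(P-hinge)@ex,(P-hinge)@ey,P[...,2]-hinge[2]],-1)
    m=(H>14)&(H<30)&(S>120)&(G['depth']>0)&(abs(U[...,1])<.075)&(U[...,0]>-.16)&(U[...,0]<.03)&(U[...,2]>-.005)&(U[...,2]<.14)
    q=U[m][:,[0,2]]
    for _ in range(2):
        best=None
        for _ in range(500):
            p,r=q[rng.choice(len(q),2,False)]
            if np.hypot(*(r-p))<.012:continue
            d=(r-p)/np.hypot(*(r-p));e=abs((q-p)@[-d[1],d[0]])<.0025
            if best is None or e.sum()>best.sum():best=e
        s=q[best];c=s.mean(0);d=np.linalg.svd(s-c)[2][0];print(n,len(s),'line angle',np.degrees(np.arctan2(d[1],d[0])).round(1),'c',c.round(3),'ext',np.ptp((s-c)@d).round(3),'dist to hinge',abs(np.dot(c,[-d[1],d[0]])).round(4));q=q[~best]
        if len(q)<40:break
    # bar ends
    m=(V<70)&(G['depth']>0)&(abs(abs(U[...,1])-.053)<.006)&(abs(U[...,0]+.05)<.03)&(abs(U[...,2]-.117)<.02);q=U[m]
    if len(q):print(n,'bar',len(q),np.median(q,0).round(4),q.min(0).round(3),q.max(0).round(3))
    m=(abs(P[...,0]-.4235)<.05)&(abs(P[...,1]+.146)<.05)&(G['depth']>0)&(P[...,2]>.018)&(P[...,2]<.05)&(S<150);q=P[m];print(n,'tape',cv2.minEnclosingCircle((q[:,:2]*1000).astype(np.float32)),np.percentile(q[:,2],[5,50,95]).round(4))
E
python3 b.py s7; python3 d.py
```

```text
scene 1113 line angle -134.4 c [-0.106  0.092] ext 0.035 dist to hinge 0.1399
scene 238 line angle -43.9 c [-0.051  0.062] ext 0.136 dist to hinge 0.0098
scene bar 57 [-0.0569 -0.0542  0.1209] [-0.072 -0.058  0.1  ] [-0.046  0.047  0.125]
scene tape ((422.7343444824219, -145.79385375976562), 28.09152603149414) [0.0201 0.023  0.025 ]
top 42 line angle 135.5 c [-0.013  0.026] ext 0.046 dist to hinge 0.0095
t 15.3 pos [ 0.6348 -0.1907  0.1927] jaw yaw -7.9 tilt z [-0.002  0.002 -1.   ] open 0.0134 F [-12.4   3.5  11.8] q [-0.32  0.59  0.77  1.65 -0.46  1.09  0.45]Traceback (most recent call last):
  File "b.py", line 23, in <module>
    m=(abs(P[...,0]-.4235)<.05)&(abs(P[...,1]+.146)<.05)&(G['depth']>0)&(P[...,2]>.018)&(P[...,2]<.05)&(S<150);q=P[m];print(n,'tape',cv2.minEnclosingCircle((q[:,:2]*1000).astype(np.float32)),np.percentile(q[:,2],[5,50,95]).round(4))
                                                                                                                                                                                               ~~~~~~~~~~~~~^^^^^^^^^^^^^^^^^^
    return _quantile_unchecked(
        a, q, axis, out, overwrite_input, method, keepdims, weights)
    return _ureduce(a,
                    func=_quantile_ureduce_func,
    ...<5 lines>...
                    overwrite_input=overwrite_input,
                    method=method)
    r = func(a, **kwargs)
    result = _quantile(arr,
                       quantiles=q,
    ...<2 lines>...
                       out=out,
                       weights=wgt)
    slices_having_nans = np.isnan(arr[-1, ...])
                                  ~~~^^^^^^^^^
IndexError: index -1 is out of bounds for axis 0 with size 0
```

Depth fits give 44–44.5°. A 1–1.5 mm nudge along the arc trims it and relieves some of the radial load.

```bash
python3 -m inch '0 0 0.0008 -0.001 0; 0 0 0.0008 -0.0015 0; 0 0 0.0008 -0.0015 0; 0 0 0.0008 -0.0015 0; 0 0 0.0008 -0.0015 0; 0 0 0.0008 -0.0015 0'; python3 b.py s8 2>&1 | grep -v '^ \|Trace\|Index'; python3 d.py
```

```text
t: 15.9
ee_pos: [0.6354, -0.1908, 0.1931]
ee_rot: [-2.366, -2.061, 0.002]
contact_force: [-10.1, 1.0, 5.6]
opening: 0.0133
scene 1117 line angle -134.3 c [-0.105  0.093] ext 0.035 dist to hinge 0.14
scene 226 line angle -44.1 c [-0.051  0.064] ext 0.136 dist to hinge 0.01
scene bar 57 [-0.0564 -0.0535  0.121 ] [-0.074 -0.058  0.097] [-0.047  0.054  0.125]
scene tape ((423.3822937011719, -145.73257446289062), 27.466222763061523) [0.0202 0.0234 0.0252]
top 34 line angle 135.8 c [-0.012  0.025] ext 0.04 dist to hinge 0.0097
t 16.0 pos [ 0.6354 -0.1908  0.1931] jaw yaw -7.9 tilt z [-0.003  0.002 -1.   ] open 0.0132 F [-10.3   1.3   5.5] q [-0.32  0.59  0.77  1.65 -0.45  1.09  0.44]
```

```bash
python3 -m inch '0 0 0.001 -0.0004 0; 0 0 0.0018 -0.0008 0; 0 0 0.0018 -0.0008 0; 0 0 0.0018 -0.0008 0; 0 0 0.0018 -0.0008 0; 0 0 0.0018 -0.0008 0'; python3 b.py s9 2>&1 | grep -v '^ \|Trace\|Index'; python3 d.py; python3 -c "
from h import *
print(max(abs(np.array(sense()['joint_velocities']))));print(job_done())"
```

```text
t: 16.6
ee_pos: [0.6371, -0.1911, 0.1939]
ee_rot: [-2.366, -2.061, 0.002]
contact_force: [-10.4, 1.8, 5.5]
opening: 0.0134
scene 1124 line angle -135.2 c [-0.104  0.094] ext 0.035 dist to hinge 0.14
scene 197 line angle -44.9 c [-0.05   0.064] ext 0.132 dist to hinge 0.01
scene bar 54 [-0.0545 -0.0537  0.1216] [-0.067 -0.058  0.101] [-0.044  0.053  0.126]
scene tape ((424.05731201171875, -146.34829711914062), 27.455413818359375) [0.0198 0.0232 0.0252]
top 28 line angle 134.1 c [-0.011  0.024] ext 0.035 dist to hinge 0.0093
t 16.7 pos [ 0.637  -0.1911  0.1939] jaw yaw -7.9 tilt z [-0.004  0.002 -1.   ] open 0.0132 F [-9.7  1.3  5.9] q [-0.32  0.6   0.77  1.64 -0.46  1.09  0.44]
0.0022808204009197664
the job is handed in; nothing more can be done
None
```

The tape is off the guard and lying flat in the blue dish. I lowered it until it touched before letting go. The guard is up at about 45°, held by its bar in the closed gripper, and I handed the job in at 16.7 s of the 51 s allowed.

**Guard angle:** the scene camera gives 44.9° from the guard's plate and about 45° from its front flange. The top view gives about 46°, but from only 28 points, so I trust it less. Before two small final nudges of 1.5–2 mm, the pointer lay close along the red mark. That view was oblique and coarse, and I did not look at the scale again afterwards.

**Tape:** it sits at the dish centre, within about 1 mm, with its top about 22 mm above the table, as it should be when flat. The top view had no reading of it at the end, as too few of its pixels matched, so this rests on the scene and wrist views.

**Forces and motion:** the arm was steady at hand-in, with about 11 N at the wrist. The highest reading I saw was about 22 N, when the tape touched the dish.

**Other items:** nothing was moved near the oil bottle, the swab tub or the wax pot. All three stood upright in the pictures I viewed, but I did not measure them at the end.

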